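Zero the coffee grinder and set it four clicks out, full dose

ROBOT

A 6-joint arm with a two-finger parallel gripper is mounted at the origin on the work surface. World frame = base frame: x ahead of the robot, y to its left, z up, the work surface at z = 0. Lengths are in mm, angles in rad, forces in N, time in s.
With the tool pointing down it reaches from about 375 to 975 mm from the base axis. Payload 3.8 kg.
Tool frame: the origin (TCP) lies at the very end of the fingers, on their centre line; the grasp point (between the pads) lies 19 mm behind it; x points along the fingers, z is the direction in which the jaws open and shut, and the axes are right-handed (so a half turn about x gives the same grasp; the last joint's range is limited). The gripper opens to 88 mm and grips with 3 to 60 N. Pads are 18 mm wide; open, the fingers measure 123 mm over their backs; the gripper's body (75 mm by 187 mm) begins 45 mm behind the grasp point.
Start: joints at [-1.38, 0.264, 1.604, -0, 1.274, -0.037], TCP at [152.433, -657.558, 238.706] pointing down, gripper open.
Joint ranges: [-2.63, 2.63], [-0.94, 2.18], [0.31, 2.57], [-1.31, 4.45], [0, 2.66], [-2.55, 2.55]. Speed limits (rad/s): [2.57, 2.57, 3.14, 3.14, 3.14, 3.14].

INTERFACE

Orientations are given as a unit quaternion [x, y, z, w].
In Python, from workcell import telemetry, cams, finish_job gives the robot as it stands.
- The arm moves only by the tool move_arm, never from a script. Its argument "plan" is a list of rows, each an object with "grip": the gripper's target within -1 to 1 (fully open at 1, half-way at 0, shut at -1); "slide": the shift along the tool's x, y, z in m, a list of three; "dr": the turn, a rotation vector about the tool's x, y, z in rad, a list of three. A call has 1 to 8 rows; each row shifts and turns the pose as measured when the row begins, along the tool's axes as they then stand; what a row does not reach is not made up. A row lasts 1/12 s, in which the tool goes at most 41.7 mm and 7.16 degrees, less where a joint would pass 70% of its speed; a pose out of reach is approached as far as the arm can. A call with a gripper value outside its range is refused whole. The fingers move at their own pace and stop on an object; "force" is the grip in N (left out, the last holds). Time passes only in rows, so rows that do not move let the fingers close. It gives the time, the measured TCP pose, the force and the opening at its end, in the units of the state.
- telemetry.observe(): the state, without advancing time (a new reading comes with each control period).
- cams.get_image(name): name is "side" or "top"; returns the picture (384x512x3 uint8, blue, green, red); there is no depth.
- cams.get_calibration(name): a dict with "vertical_fov" (degrees; the focal length in pixels is half the picture's height over the tangent of half this angle, whatever the lens; pixels are square), "cx", "cy" (the principal point, pixels), "dist" ([k1, k2, p1, p2, k3] as OpenCV has them; the pictures are not rectified), "T" (4x4, takes a point from camera to world coordinates). Camera axes: x right, y up, looking along -z (the intrinsics and any distortion apply to the point x, -y, -z); pixel columns grow to the right and rows downward; lengths in mm; the calibration is good to about 2 mm. A picture is of the moment at which its call begins. get_calibration takes no time and is no camera call.
- finish_job(): hands the job in, once; it reports no verdict.
Trained networks look in the newest picture that a camera, given by its name, has taken for a name from the list of things; names that differ only in an ending like _2 or _b are one class to them, and where a whole thing is asked for, a point or a joint stands for the part that bears it (a point fixed in the world has none). Each returns a list of dicts, best first, with "conf" (0 to 1); they miss things now and then, are a little off and sometimes report something else, mostly with a low value. They report only what shows in the picture. A call takes as long as a camera call.
- cams.look_for(thing, camera): "extent" ([centre column, centre row, width, height] in pixels, round what is visible of it).
- cams.trace(thing, camera): "pixels" (384x512 bool, what is visible of it) and "extent" ([centre column, centre row, width, height] in pixels, round what is visible of it).
- cams.spot_point(thing, camera): "at" ([column, row] in pixels: a listed point, or the origin of a listed thing).
The state is a dict: "time": time; "joint_positions": joint angles; "joint_velocities": joint speeds; "joint_efforts": joint torques, N m; "ee_pos": TCP position; "eef_rot": TCP orientation; "wrist_force": force on the tool from outside, world axes, zero at the start; "wrist_torque": the same for the moment, N m; "width": finger opening in mm.
Only numpy, scipy, OpenCV 4.12 (cv2) and the standard library are available. Lean on these libraries where they do the work, as an engineer would, in place of code of your own. Each camera call takes 0.05 s, during which the arm holds its last target. There are 200 camera calls.

TASK

Set up the coffee grinder for the next pot: turn its grind dial clockwise until it comes up against the stop, then count four clicks back and leave it resting in the fourth click. Roll the little dose wheel beside it up the panel, away from the grinder's front, as far as it goes. Leave the other things on the counter where they stand.

Things in the scene. Friction and masses are not known exactly. Their poses are not given: they have to be found in the camera images.
- grinder: Black coffee grinder fixed to the counter: 235 mm deep, 170 wide, 314 tall; origin under its middle, z up, front faces its -x. An aluminium panel at the front of its head slopes at 35 degrees, from 130 mm high at the front edge up to 218 mm; behind it a round amber hopper, 99 mm across, starts 73 mm behind the dial. Seen from the front, the grind dial is left of the middle, the dose wheel right.
- dial_mid (a point): Middle of the grind dial, on its axis, half-way up. A round finely ribbed black knob, 45 mm across, standing 28 mm proud of the sloped panel, whose face is 14.5 mm below this point. z = its axis, out of the panel, leaning 35 degrees from vertical to the grinder's front; x = along its aluminium pointer line, which turns with it. Nothing else stands on the panel within 60 mm of the axis.
- dial (a joint): Turn of the grind dial, rad: 0 = click at its stop, the clockwise end as you look at the dial; grows counter-clockwise. 16 clicks, one each 18 degrees (0.314 rad); a sprung roller draws it into the nearest click (about 0.12 N m to leave one). Rigid stop 0.03 rad past 0. 17 black ticks round it mark the clicks, end ones longer; the stop's tick is at five o'clock (144 degrees clockwise from straight up the slope).
- wheel_crest (a point): Top of the dose wheel's rim, a fixed point 7 mm above the panel's face, 83 mm right of the dial's axis. x = up the slope, y = along the wheel's axis (left, from the front), z = out of the panel. Black knurled wheel, 38 mm across, 10 wide, sunk in a slot between two cheeks 3.5 mm high (44 mm long, out to 12.5 mm either side), so only its edge shows: a fingertip pressed on it and drawn along x rolls it.
- wheel (a joint): Roll of the dose wheel, rad: 0 = smallest dose; grows as its edge is rolled up the slope, away from the grinder's front; 1.7 = its stop, the largest dose. Light friction (0.02 N m); it stays where it is left. An aluminium mark on the rim comes to the crest at 1.7.
- jar: Bystander, loose: green glass storage jar with a wooden lid, 90 mm across, 125 mm tall; origin under its middle.
- spoon_rest: Bystander, loose: white ceramic spoon rest, a shallow tray 220 x 85 mm, 18 mm high; origin under its middle.
- mug: Bystander, loose: white mug, 80 mm across, 92 mm tall; origin under its middle.
- mill: Bystander, loose: dark wooden pepper mill, 58 mm across, 165 mm tall; origin under its middle.
- scoop: Bystander, loose: small wooden-handled scoop lying down, 150 mm long; origin under its middle.
- shaker: Bystander, loose: steel salt shaker, 48 mm across, 76 mm tall; origin under its middle.
- tin: Bystander, loose: plain tin with a cardboard band, 74 mm across, 105 mm tall; origin under its middle.

How it is judged (in metres and radians):
On the way:
1. the grind dial is turned fully clockwise to its stop (value of joint dial below 0.08 rad), for 0.2 s.
At the end, for the whole second after the job is handed in: The grind dial rests in the fourth click from its stop (1.257 rad, within 0.1 rad) and the dose wheel is rolled to its upper stop (within 0.12 rad of 1.7), both at rest (value of joint dial between 1.157 and 1.357 rad and velocity of joint dial between -0.05 and 0.05 rad/s and value of joint wheel above 1.58 rad and velocity of joint wheel between -0.05 and 0.05 rad/s); the robot touches nothing.
It fails at once if a bystander is pushed away or lifted (moved over 30 mm) (distance of any of jar, spoon_rest, mug, mill, scoop, shaker, tin from where it was at the start of the episode above 0.03 m).
It fails at once if a standing bystander is tipped over (angle between any of jar, mug, mill, shaker, tin's own z axis and vertical above 0.5 rad).
It also fails if it takes over 67 s, if anything falls off the work surface, if the arm or the gripper's body presses on something with over 40 N, if the wrist force passes 120 N, or if a joint passes its speed limit or range.

## Working session

There is one attempt and no reset: what is moved stays moved. The work goes in short steps, Python scripts to look and compute and a tool call to move; the robot and the scene stay as the last step left them, time stands still between calls to the robot, and variables do not carry over. Pictures are saved under pics/ and viewed, about 8 in all and at most 12, crops included, and the job is handed in when it is done.

Besides the shell and the picture viewer there is one more tool, called after "Emit:" by a JSON object that holds its "method" and its "body". move_arm: Moves the arm, as the interface text tells. Its arguments: {"type":"object","properties":{"plan":{"type":"array","items":{"type":"object","properties":{"grip":{"type":"number"},"slide":{"type":"array","items":{"type":"number"}},"dr":{"type":"array","items":{"type":"number"}}}}},"force":{"type":"number"}},"required":["plan"]}

```bash
mkdir -p pics; ls; cat > h.py <<'E'
import numpy as np, cv2
from workcell import telemetry, cams
def cal(n):
    c=cams.get_calibration(n); f=192/np.tan(np.radians(c['vertical_fov'])/2)
    return np.array([[f,0,c['cx']],[0,f,c['cy']],[0,0,1]]),np.array(c['dist'],float),np.array(c['T'],float)
def ray(n,p):
    K,d,T=cal(n); u=cv2.undistortPoints(np.array([[p]],float),K,d)[0,0]
    v=T[:3,:3]@np.array([u[0],-u[1],-1]); return T[:3,3],v/np.linalg.norm(v)
def tri(a,pa,b,pb):
    o,v=ray(a,pa);q,w=ray(b,pb)
    s=np.linalg.lstsq(np.c_[v,-w],q-o,rcond=None)[0]
    A=o+s[0]*v;B=q+s[1]*w
    return (A+B)/2,np.linalg.norm(A-B)
def proj(n,P):
    K,d,T=cal(n); P=np.atleast_2d(P); X=(P-T[:3,3])@T[:3,:3]; X=X*[1,-1,-1]
    return cv2.projectPoints(X,np.zeros(3),np.zeros(3),K,d)[0][:,0]
def onplane(n,p,P,nv):
    o,v=ray(n,p); return o+v*((P-o)@nv)/(v@nv)
E
python3 - <<'E'
from h import *
for n in ['side','top']:
    cv2.imwrite(f'pics/{n}0.png',cams.get_image(n)); K,d,T=cal(n); print(n,K[0,0],d,T.round(2).tolist())
pts={}
for t in ['dial_mid','wheel_crest','grinder','jar','spoon_rest','mug','mill','scoop','shaker','tin']:
    r={n:cams.spot_point(t,n) for n in ['side','top']}
    for n in r: print(t,n,[(np.round(x['at'],1).tolist(),round(x['conf'],2)) for x in r[n][:2]])
    if r['side'] and r['top']:
        P,e=tri('side',r['side'][0]['at'],'top',r['top'][0]['at']); print('   ',P.round(1),round(e,1))
print(telemetry.observe())
E
```

```text
pics
side 485.74440191345633 [-0.13978577  0.          0.          0.          0.        ] [[-0.75, 0.43, -0.51, -213.27], [-0.66, -0.48, 0.58, 813.11], [0.0, 0.77, 0.64, 1057.37], [0.0, 0.0, 0.0, 1.0]]
top 355.6201832174619 [-0.10779753  0.          0.          0.          0.        ] [[0.02, 0.99, -0.17, 341.54], [-1.0, 0.02, -0.03, -14.85], [-0.02, 0.17, 0.99, 1067.79], [0.0, 0.0, 0.0, 1.0]]
dial_mid side []
dial_mid top []
wheel_crest side [([240.9, 181.3], 0.63)]
wheel_crest top [([267.1, 173.6], 0.72)]
    [559.   -8.9 174.9] 2.1
grinder side [([215.5, 227.7], 0.66)]
grinder top [([207.7, 209.2], 0.59)]
    [480.3 155.2 147.9] 34.5
jar side [([131.5, 306.4], 0.65)]
jar top [([125.3, 187.3], 0.97)]
    [550.2 432.4  13. ] 7.0
spoon_rest side [([359.2, 191.4], 0.76), ([270.2, 251.6], 0.36)]
spoon_rest top [([400.0, 246.5], 0.67)]
    [ 381.9 -421.9  -18.5] 6.8
mug side [([175.5, 263.4], 0.83)]
mug top [([233.7, 172.1], 0.71)]
    [ 676.2  137.2 -160.5] 81.5
mill side [([258.0, 197.4], 0.62)]
mill top [([312.6, 168.8], 0.97), ([234.7, 173.0], 0.28)]
    [ 618.5 -151.    -7.9] 4.8

[... 334 characters left out ...]
   25.2] 5.3
{'time': 1.1, 'joint_positions': array([-1.37989452e+00,  2.63901564e-01,  1.60400273e+00, -3.74769721e-05,
        1.27369787e+00, -3.68580353e-02]), 'joint_velocities': array([-0.00015227, -0.00166556,  0.00080018,  0.00026331, -0.00055089,
       -0.00033908]), 'joint_efforts': array([-1.01901231e-03, -5.02083421e+01, -3.57265913e+01,  7.26794195e-02,
        1.83720002e-02, -1.56477319e-05]), 'ee_pos': array([ 152.42487696, -657.55852226,  238.70318995]), 'eef_rot': array([ 0.4399339 ,  0.55359152, -0.43994877,  0.55356993]), 'wrist_force': array([-0.05615604,  0.60619678,  0.40139227]), 'wrist_torque': array([0.01774662, 0.02386005, 0.02530014]), 'width': 88.31026332346772}
```

```bash
python3 - <<'E'
import cv2
a=cv2.imread('pics/side0.png');b=cv2.imread('pics/top0.png')
cv2.imwrite('pics/a.png',cv2.resize(a,(780,585)))
cv2.imwrite('pics/b.png',cv2.resize(b[110:270,160:373],None,fx=3.7,fy=3.7,interpolation=2))
E
```

```text
(no output)
```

View pics/a.png

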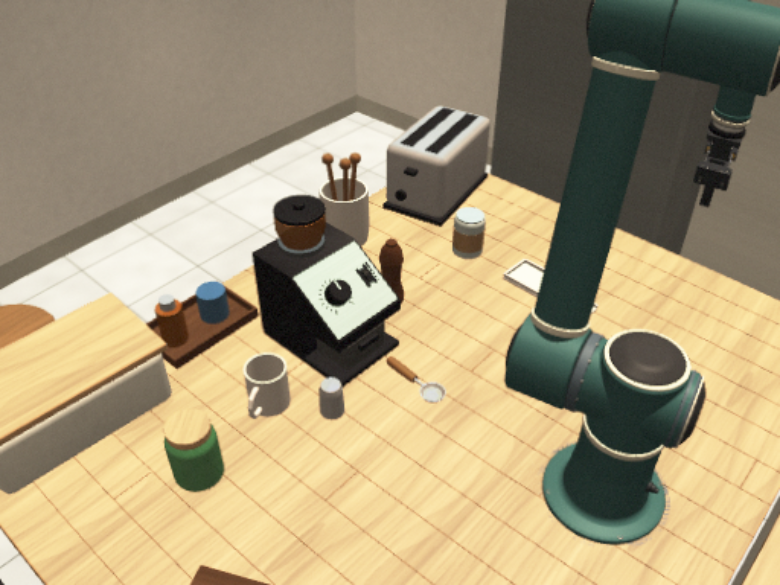

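View pics/b.png

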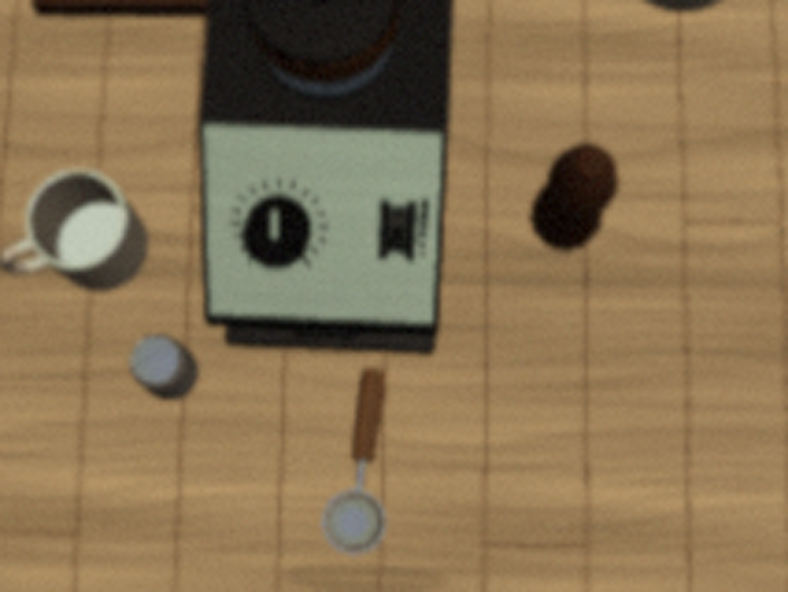

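The side view shows the grinder at centre, with its dial near (222,191) in raw pixels and the wheel near (241,181). The top view shows the dial near (234.6,172.4) with its pointer about straight up the slope, and the wheel near (267.6,172). I'll fit the panel pose from the corners and both parts.

```bash
cat >> h.py <<'E'
S,C=np.sin(np.radians(35)),np.cos(np.radians(35))
def frame(yaw):
    c,s=np.cos(yaw),np.sin(yaw); R=np.array([[c,-s,0],[s,c,0],[0,0,1]])
    return R@np.array([[C,0,-S],[0,1,0],[S,0,C]])  # cols u(upslope), v(left), n
E
python3 - <<'E'
from h import *
from scipy.optimize import least_squares
s=512/780
so=np.array([[293,272],[352,233],[398,303],[345,342],[339,291],[367,274]])*s
to=np.array([[205,124],[443,130],[436,325],[208,319],[276,231],[398,229]])/3.7+[160,110]
def model(p):
    x,y,z,yaw,du,dv,w,L=p; F=frame(yaw); o=np.array([x,y,z])
    uv=np.array([[L/2,w/2,0],[L/2,-w/2,0],[-L/2,-w/2,0],[-L/2,w/2,0],[du,dv,27],[du,dv-83,6]])
    return o+uv@F.T
def res(p):
    P=model(p); return np.r_[(proj('side',P)-so).ravel(),(proj('top',P)-to).ravel(),(p[2]-174)/2,(p[6]-168)/3,(p[7]-152)/3]
r=least_squares(res,[560,30,174,0,0,35,168,152]); p=r.x
print(p.round(3),np.abs(r.fun).max(),r.fun.round(1))
F=frame(p[3]);o=p[:3]; d=o+F@[p[4],p[5],14.5]; w=o+F@[p[4],p[5]-83,7]
print('dial_mid',d,'crest',w); print(F.round(4))
print('standoff',d+F[:,2]*130)
# pointer angle: unwarp the panel round the dial at pointer height
for n in ['side','top']:
    im=cv2.imread(f'pics/{n}0.png'); g=np.arange(-40,40,.25)
    U,V=np.meshgrid(g[::-1],-g,indexing='ij') # rows: u down, cols: right=-v
    P=(d+F[:,2]*13.5)+U[...,None]*F[:,0]+V[...,None]*F[:,1]
    q=proj(n,P.reshape(-1,3)).reshape(*U.shape,2).astype(np.float32)
    cv2.imwrite(f'pics/u_{n}.png',cv2.remap(im,q[...,0],q[...,1],cv2.INTER_CUBIC))
cv2.imwrite('pics/u.png',np.hstack([cv2.imread('pics/u_side.png'),cv2.imread('pics/u_top.png')]))
E
```

```text
[ 5.63727e+02  4.13010e+01  1.74274e+02 -1.40000e-02  2.69900e+00
  3.23280e+01  1.62426e+02  1.53249e+02] 3.1177831002096354 [-0.7  2.1  0.9  3.1  1.7 -2.2 -2.1 -0.3  0.8 -1.3 -0.3 -0.5 -0.1 -1.7
  0.4 -1.6 -0.1  1.1  1.1  0.8 -0.6  1.3 -0.5 -0.2  0.1 -1.9  0.4]
dial_mid [558.06695653  73.70972652 187.6997907 ] crest [561.22340843  -9.34171835 181.55615037]
[[ 0.8191  0.0138 -0.5735]
 [-0.0113  0.9999  0.0079]
 [ 0.5736  0.      0.8192]]
standoff [483.50911479  74.7383292  294.18955646]
```

View pics/u.png

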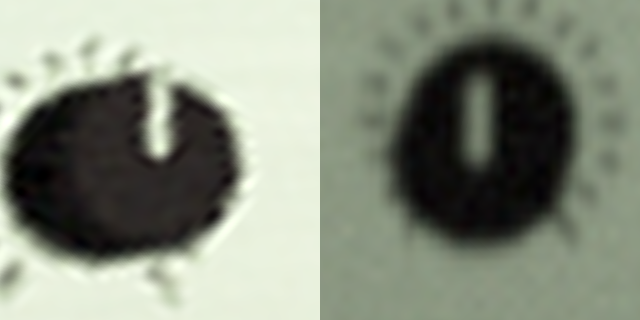

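Emit:
{"method": "move_arm", "body": {"plan": [{"grip": 1, "slide": [-0.03, 0, 0], "dr": [0, 0, 0]}, {"grip": 1, "slide": [-0.03, 0, 0], "dr": [0.1, 0, 0]}]}}

```text
time: 1.27
ee_pos: [151.6, -653.3, 290.6]
eef_rot: [0.471, 0.535, -0.464, 0.526]
wrist_force: [0.8, -1.2, 1.0]
width: 88.3
```

```bash
python3 - <<'E'
from h import *
from scipy.spatial.transform import Rotation as R
o=telemetry.observe();print(o['ee_pos'],o['joint_positions'],o['time']);print(R.from_quat(o['eef_rot']).as_matrix().round(3))
E
```

```text
[ 151.59527788 -653.29859525  290.64087177] [-1.37990587e+00  2.40407055e-01  1.53823030e+00 -3.23705448e-05
  1.37893543e+00  6.37772849e-02] 1.2667
[[-0.003  0.992  0.127]
 [ 0.016  0.127 -0.992]
 [-1.    -0.001 -0.016]]
```

The unwarped views show the pointer straight up the slope in both (column 160 of each half), which puts the dial at about click 8. Next is a small planner that prints rows, then the approach.

```bash
cat >> h.py <<'E'
from scipy.spatial.transform import Rotation as R
import json
YAW=-0.014; F=frame(YAW); D=np.array([558.1,73.7,187.7]); W=np.array([561.2,-9.3,181.6])
def tool(psi,tau,q6):
    c,s=np.cos(tau),np.sin(tau)
    M=np.array([[s,0,c],[0,1,0],[-c,0,s]])
    return R.from_euler('z',psi)*R.from_matrix(M)*R.from_euler('x',q6)
def params():
    o=telemetry.observe(); M=R.from_quat(o['eef_rot']); x=M.as_matrix()[:,0]
    tau=np.arctan2(np.hypot(x[0],x[1]),-x[2]); psi=np.arctan2(x[1],x[0]) if tau>.1 else o['joint_positions'][0]
    q6=(tool(psi,tau,0).inv()*M).as_rotvec()[0]
    return o,np.array([psi,tau,q6])
def plan(via,par,n,show=8,polar=False):
    """rows from the measured pose to TCP position via, orientation par, in n rows"""
    o,a=params(); p0=o['ee_pos']; P=[];Q=[]
    for t in np.linspace(0,1,n+1):
        if polar:
            r=np.hypot(*p0[:2])*(1-t)+np.hypot(*via[:2])*t
            th=np.arctan2(p0[1],p0[0])*(1-t)+np.arctan2(via[1],via[0])*t
            P.append(np.r_[r*np.cos(th),r*np.sin(th),p0[2]*(1-t)+via[2]*t])
        else: P.append(p0+(via-p0)*t)
        Q.append(tool(*(a+(np.array(par)-a)*t)))
    Q[0]=R.from_quat(o['eef_rot'])
    rows=[{"slide":(Q[i].inv().apply(P[i+1]-P[i])/1000).round(4).tolist(),"dr":(Q[i].inv()*Q[i+1]).as_rotvec().round(3).tolist()} for i in range(n)]
    print('t',o['time'],'p',p0.round(1),'par',a.round(3),'q',o['joint_positions'].round(2),'F',o['wrist_force'].round(1),'w',round(o['width'],1))
    for r in rows[:show]: print(json.dumps(r))
def rel():
    o,a=params(); e=F.T@(o['ee_pos']-D); print('t',o['time'],'TCP rel dial u,v,n',e.round(1),'par',a.round(3),'q6',o['joint_positions'][5].round(3),'Fuvn',(F.T@o['wrist_force']).round(1),'T',(F.T@o['wrist_torque']).round(2),'w',round(o['width'],1))
E
python3 - <<'E'
from h import *
plan(D+F[:,2]*130,[YAW,np.radians(35),-1.4],26,26,True)
E
```

```text
t 1.2667 p [ 151.6 -653.3  290.6] par [-1.38   0.016  0.064] q [-1.38  0.24  1.54 -0.    1.38  0.06] F [ 0.8 -1.2  1. ] w 88.3
{"slide": [0.0, 0.0372, -0.0119], "dr": [-0.109, -0.055, 0.003]}
{"slide": [-0.0005, 0.0373, -0.0099], "dr": [-0.109, -0.023, 0.002]}
{"slide": [-0.0007, 0.0374, -0.008], "dr": [-0.109, -0.023, 0.002]}
{"slide": [-0.001, 0.0373, -0.006], "dr": [-0.109, -0.023, 0.002]}
{"slide": [-0.0012, 0.0372, -0.0041], "dr": [-0.108, -0.024, 0.002]}
{"slide": [-0.0015, 0.0369, -0.0022], "dr": [-0.108, -0.024, 0.002]}
{"slide": [-0.0017, 0.0366, -0.0004], "dr": [-0.108, -0.024, 0.001]}
{"slide": [-0.002, 0.0362, 0.0015], "dr": [-0.108, -0.025, 0.001]}
{"slide": [-0.0022, 0.0356, 0.0033], "dr": [-0.108, -0.025, 0.001]}
{"slide": [-0.0025, 0.035, 0.005], "dr": [-0.107, -0.026, 0.0]}
{"slide": [-0.0028, 0.0343, 0.0067], "dr": [-0.107, -0.026, -0.0]}
{"slide": [-0.003, 0.0335, 0.0083], "dr": [-0.107, -0.027, -0.001]}
{"slide": [-0.0033, 0.0327, 0.0099], "dr": [-0.106, -0.028, -0.001]}
{"slide": [-0.0036, 0.0317, 0.0114], "dr": [-0.106, -0.028, -0.002]}
{"slide": [-0.0039, 0.0307, 0.0129], "dr": [-0.106, -0.029, -0.003]}
{"slide": [-0.0042, 0.0296, 0.0143], "dr": [-0.105, -0.03, -0.003]}
{"slide": [-0.0044, 0.0284, 0.0156], "dr": [-0.105, -0.03, -0.004]}
{"slide": [-0.0047, 0.0272, 0.0168], "dr": [-0.104, -0.031, -0.005]}
{"slide": [-0.005, 0.0259, 0.018], "dr": [-0.104, -0.031, -0.006]}
{"slide": [-0.0053, 0.0246, 0.019], "dr": [-0.103, -0.032, -0.008]}
{"slide": [-0.0055, 0.0232, 0.02], "dr": [-0.103, -0.032, -0.009]}
{"slide": [-0.0058, 0.0218, 0.0209], "dr": [-0.102, -0.033, -0.01]}
{"slide": [-0.0061, 0.0203, 0.0217], "dr": [-0.102, -0.033, -0.012]}
{"slide": [-0.0064, 0.0189, 0.0224], "dr": [-0.101, -0.033, -0.013]}
{"slide": [-0.0066, 0.0173, 0.023], "dr": [-0.1, -0.033, -0.015]}
{"slide": [-0.0069, 0.0158, 0.0236], "dr": [-0.1, -0.034, -0.017]}
```

Emit:
{"method": "move_arm", "body": {"plan": [{"grip": 1, "slide": [0, 0.037, -0.012], "dr": [-0.109, -0.05, 0.003]}, {"grip": 1, "slide": [-0.001, 0.037, -0.01], "dr": [-0.109, -0.023, 0.002]}, {"grip": 1, "slide": [-0.001, 0.037, -0.008], "dr": [-0.109, -0.023, 0.002]}, {"grip": 1, "slide": [-0.001, 0.037, -0.006], "dr": [-0.109, -0.023, 0.002]}, {"grip": 1, "slide": [-0.001, 0.037, -0.004], "dr": [-0.109, -0.024, 0.002]}, {"grip": 1, "slide": [-0.002, 0.037, -0.002], "dr": [-0.109, -0.024, 0.002]}, {"grip": 1, "slide": [-0.002, 0.037, 0], "dr": [-0.109, -0.024, 0.001]}, {"grip": 1, "slide": [-0.002, 0.036, 0.002], "dr": [-0.109, -0.025, 0.001]}]}}

```text
time: 1.93
ee_pos: [393.4, -478.3, 301.8]
eef_rot: [0.139, 0.618, -0.24, 0.736]
wrist_force: [0.2, 0.1, 0.5]
width: 88.2
```

Emit:
{"method": "move_arm", "body": {"plan": [{"grip": 1, "slide": [-0.002, 0.036, 0.003], "dr": [-0.108, -0.025, 0.001]}, {"grip": 1, "slide": [-0.003, 0.035, 0.005], "dr": [-0.107, -0.026, 0]}, {"grip": 1, "slide": [-0.003, 0.034, 0.007], "dr": [-0.107, -0.026, 0]}, {"grip": 1, "slide": [-0.003, 0.034, 0.008], "dr": [-0.107, -0.027, -0.001]}, {"grip": 1, "slide": [-0.003, 0.033, 0.01], "dr": [-0.106, -0.028, -0.001]}, {"grip": 1, "slide": [-0.004, 0.032, 0.011], "dr": [-0.106, -0.028, -0.002]}, {"grip": 1, "slide": [-0.004, 0.031, 0.013], "dr": [-0.106, -0.029, -0.003]}, {"grip": 1, "slide": [-0.004, 0.03, 0.014], "dr": [-0.105, -0.03, -0.003]}]}}

```text
time: 2.6
ee_pos: [508.2, -212.6, 298.6]
eef_rot: [-0.223, 0.572, 0.034, 0.789]
wrist_force: [0.1, 0.8, -0.1]
width: 87.9
```

```bash
python3 - <<'E'
from h import *
plan(D+F[:,2]*130,[YAW,np.radians(35),-1.4],15,15,True)
E
```

```text
t 2.6 p [ 508.2 -212.6  298.6] par [-0.531  0.411 -0.904] q [-0.41 -0.26  2.07 -0.06  0.92 -0.76] F [ 0.1  0.8 -0.1] w 87.9
{"slide": [-0.0026, 0.0171, 0.011], "dr": [-0.065, -0.019, -0.002]}
{"slide": [-0.0027, 0.0166, 0.0115], "dr": [-0.064, -0.019, -0.003]}
{"slide": [-0.0028, 0.0161, 0.0119], "dr": [-0.064, -0.02, -0.003]}
{"slide": [-0.0029, 0.0156, 0.0123], "dr": [-0.064, -0.02, -0.003]}
{"slide": [-0.003, 0.0151, 0.0127], "dr": [-0.064, -0.02, -0.004]}
{"slide": [-0.0031, 0.0146, 0.013], "dr": [-0.064, -0.02, -0.004]}
{"slide": [-0.0031, 0.014, 0.0134], "dr": [-0.063, -0.021, -0.005]}
{"slide": [-0.0032, 0.0135, 0.0137], "dr": [-0.063, -0.021, -0.005]}
{"slide": [-0.0033, 0.013, 0.014], "dr": [-0.063, -0.021, -0.006]}
{"slide": [-0.0034, 0.0124, 0.0143], "dr": [-0.063, -0.021, -0.006]}
{"slide": [-0.0035, 0.0118, 0.0145], "dr": [-0.062, -0.021, -0.007]}
{"slide": [-0.0036, 0.0113, 0.0148], "dr": [-0.062, -0.021, -0.008]}
{"slide": [-0.0037, 0.0107, 0.015], "dr": [-0.062, -0.022, -0.008]}
{"slide": [-0.0038, 0.0101, 0.0152], "dr": [-0.062, -0.022, -0.009]}
{"slide": [-0.0039, 0.0095, 0.0153], "dr": [-0.061, -0.022, -0.009]}
```

Emit:
{"method": "move_arm", "body": {"plan": [{"grip": 1, "slide": [-0.005, 0.033, 0.022], "dr": [-0.12, -0.036, -0.005]}, {"grip": 1, "slide": [-0.005, 0.032, 0.024], "dr": [-0.12, -0.037, -0.006]}, {"grip": 1, "slide": [-0.006, 0.03, 0.025], "dr": [-0.12, -0.037, -0.008]}, {"grip": 1, "slide": [-0.006, 0.028, 0.027], "dr": [-0.12, -0.038, -0.01]}, {"grip": 1, "slide": [-0.007, 0.025, 0.028], "dr": [-0.12, -0.038, -0.012]}, {"grip": 1, "slide": [-0.007, 0.023, 0.029], "dr": [-0.12, -0.038, -0.014]}, {"grip": 1, "slide": [-0.007, 0.022, 0.03], "dr": [-0.12, -0.039, -0.016]}]}}

```text
time: 3.18
ee_pos: [503.3, 69.9, 299.0]
eef_rot: [-0.534, 0.393, 0.261, 0.702]
wrist_force: [1.3, 0.5, 0.1]
width: 88.1
```

```bash
python3 - <<'E'
from h import *
plan(D+F[:,2]*70,[YAW,np.radians(35),-1.4],5)
for n in ['side','top']:
    im=cams.get_image(n); cv2.imwrite(f'pics/{n}1.png',im)
    print([(np.round(x['at'],1),x['conf']) for x in cams.spot_point('dial_mid',n)])
    c=proj(n,D)[0].astype(int); x0,y0=c-[55,55]; print(n,x0,y0,proj(n,D))
    cv2.imwrite(f'pics/c_{n}.png',cv2.resize(im[y0:y0+110,x0:x0+110],(400,400),interpolation=2))
cv2.imwrite('pics/c1.png',np.hstack([cv2.imread('pics/c_side.png'),cv2.imread('pics/c_top.png')]))
E
```

```text
t 3.1833 p [503.3  69.9 299. ] par [-0.096  0.592 -1.353] q [ 0.2  -0.46  2.26 -0.23  0.78 -0.94] F [1.3 0.5 0.1] w 88.1
{"slide": [0.0105, 0.0038, 0.0003], "dr": [-0.023, -0.01, -0.002]}
{"slide": [0.0105, 0.0039, 0.0003], "dr": [-0.023, -0.01, -0.002]}
{"slide": [0.0105, 0.0039, 0.0003], "dr": [-0.023, -0.01, -0.002]}
{"slide": [0.0105, 0.0039, 0.0003], "dr": [-0.023, -0.01, -0.002]}
{"slide": [0.0105, 0.0039, 0.0003], "dr": [-0.023, -0.01, -0.002]}
[(array([222.4, 193.3]), 0.77)]
side 166 136 [[221.6676457  191.39957132]]
[(array([236.2, 172.3]), 0.57)]
top 179 116 [[234.47276536 171.89293078]]
```

View pics/c1.png

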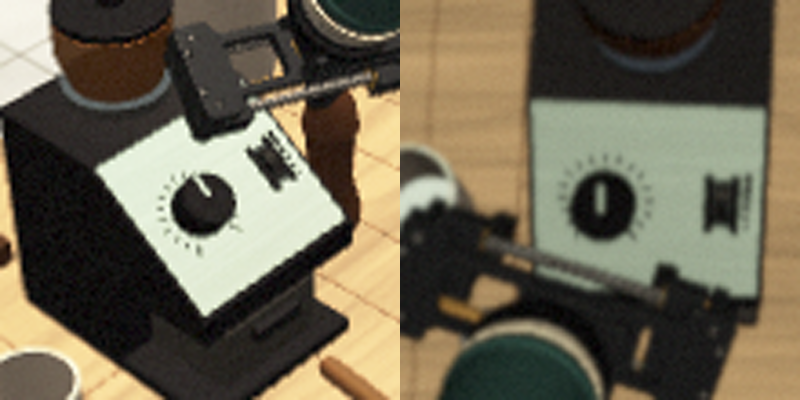

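The side crop shows the dial centred near (203,205) with the pointer up the slope. In the top crop the dial is near (602,205), and the gripper is still clear to the front. One refinement of the dial centre from silhouettes.

```bash
python3 - <<'E'
from h import *
from scipy.optimize import least_squares
c={}
for n in ['side','top']:
    for t in ['dial_mid']:
        r=cams.trace(t,n)
        for x in r[:1]:
            m=x['pixels']; c[n]=np.argwhere(m).mean(0)[::-1]; print(n,t,x['conf'],m.sum(),c[n],x['extent'])
print('silh',tri('side',c['side'],'top',c['top']),'net',tri('side',[222.4,193.3],'top',[236.2,172.3]))
so=np.array([[97,165],[205,318],[347,220]])*110/400+[166,136]
to=np.array([[132,100],[134,302],[360,300],[366,104]])*110/400+[179,116]
to[1:3]=(np.array([[208,319],[436,325]])/3.7+[160,110])
so=np.r_[so,[[352*512/780,233*512/780]]]
def mod(p):
    x,y,z,yaw,w,L=p
    return np.array([x,y,z])+np.array([[L/2,w/2,0],[-L/2,w/2,0],[-L/2,-w/2,0],[L/2,-w/2,0]])@frame(yaw).T
def res(p): P=mod(p); return np.r_[(proj('side',P)-so).ravel(),(proj('top',P)-to).ravel(),(p[2]-174)/3,(p[4]-167)/3,(p[5]-152)/3]
r=least_squares(res,[560,40,174,0,168,152],loss='soft_l1');print(r.x.round(3),res(r.x).round(1))
E
```

```text
side dial_mid 0.74 240 [221.525      192.44166667] [221.8, 193.0, 17.8, 14.0]
top dial_mid 0.55 309 [233.99352751 171.16828479] [232.7, 172.0, 18.0, 20.2]
silh (array([559.74371024,  74.62185209, 184.03274997]), np.float64(2.6489953890683244)) net (array([559.40300101,  70.11241483, 177.85993329]), np.float64(0.26000981391157535))
[ 5.64259e+02  4.25910e+01  1.74598e+02 -1.20000e-02  1.63923e+02
  1.48913e+02] [-1.2  0.1  0.9  0.3  0.8 -0.5  1.1  3.6 -0.8 -1.1  0.3 -0.1 -0.2  0.2
  0.2 -0.5  0.2 -1.  -1. ]
```

```bash
sed -i 's/^YAW=.*/YAW=-0.013; F=frame(YAW); D=np.array([558.6,74.0,187.0]); W=D+F@[0,-83,-7.5]/' h.py; python3 - <<'E'
from h import *
plan(D+F[:,2]*30,[YAW,np.radians(35),-1.4],7)
E
```

```text
t 3.4833 p [503.9  67.3 298.7] par [-0.101  0.59  -1.351] q [ 0.19 -0.45  2.26 -0.23  0.78 -0.94] F [ 0.   0.7 -0.4] w 87.8
{"slide": [0.0132, 0.0029, 0.0009], "dr": [-0.017, -0.008, -0.001]}
{"slide": [0.0133, 0.0029, 0.0009], "dr": [-0.017, -0.008, -0.001]}
{"slide": [0.0133, 0.0029, 0.0008], "dr": [-0.017, -0.008, -0.001]}
{"slide": [0.0133, 0.0029, 0.0008], "dr": [-0.017, -0.008, -0.002]}
{"slide": [0.0133, 0.0029, 0.0007], "dr": [-0.017, -0.008, -0.002]}
{"slide": [0.0133, 0.0029, 0.0007], "dr": [-0.017, -0.008, -0.002]}
{"slide": [0.0133, 0.0029, 0.0006], "dr": [-0.017, -0.008, -0.002]}
```

Emit:
{"method": "move_arm", "body": {"plan": [{"grip": 1, "slide": [0.013, 0.005, 0.001], "dr": [-0.03, -0.014, -0.002]}, {"grip": 1, "slide": [0.014, 0.005, 0.001], "dr": [-0.03, -0.014, -0.002]}, {"grip": 1, "slide": [0.014, 0.005, 0.001], "dr": [-0.03, -0.014, -0.002]}, {"grip": 1, "slide": [0.014, 0.005, 0.001], "dr": [-0.03, -0.014, -0.002]}, {"grip": 1, "slide": [0.014, 0, 0.001], "dr": [0, 0, 0]}, {"grip": 1, "slide": [0.014, 0, 0.001], "dr": [0, 0, 0]}, {"grip": 1, "slide": [0.012, 0, 0], "dr": [0, 0, 0]}]}}

```text
time: 4.07
ee_pos: [551.6, 61.4, 213.9]
eef_rot: [-0.565, 0.36, 0.284, 0.686]
wrist_force: [0.7, -0.6, 0.2]
width: 88.1
```

```bash
python3 - <<'E'
from h import *
rel()
plan(D-F[:,2]*8,[YAW,np.radians(35),-1.4],5,2)
for n in ['side','top']:
    im=cams.get_image(n); x0,y0=proj(n,D)[0].astype(int)-[40,40]
    cv2.imwrite(f'pics/c_{n}.png',cv2.resize(im[y0:y0+80,x0:x0+80],(400,400),interpolation=2))
cv2.imwrite('pics/c2.png',np.hstack([cv2.imread('pics/c_side.png'),cv2.imread('pics/c_top.png')]))
E
```

```text
t 4.0667 TCP rel dial u,v,n [  9.8 -12.7  26. ] par [-0.029  0.619 -1.392] q6 -1.117 Fuvn [ 0.7 -0.6 -0.3] T [0.05 0.12 0.01] w 88.1
t 4.0667 p [551.6  61.4 213.9] par [-0.029  0.619 -1.392] q [ 0.12 -0.29  2.32 -0.18  0.51 -1.12] F [ 0.7 -0.6  0.2] w 88.1
{"slide": [0.0068, 0.0025, 0.0022], "dr": [-0.004, -0.002, 0.002]}
{"slide": [0.0068, 0.0025, 0.0022], "dr": [-0.004, -0.002, 0.002]}
```

View pics/c2.png

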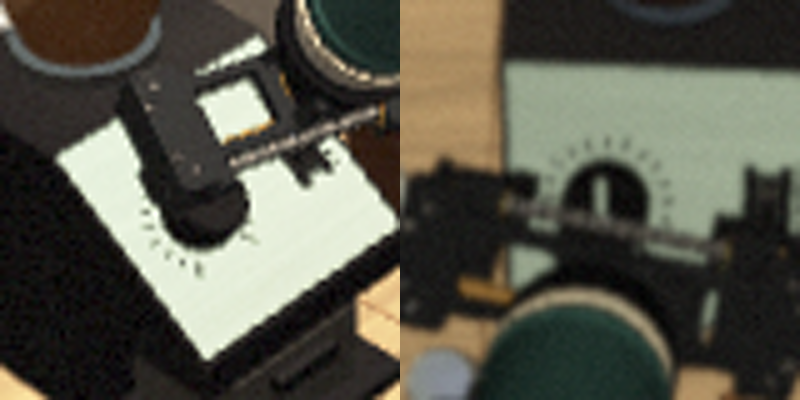

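In the top crop the gripper sits right of and beyond the dial by about 1 cm, as the readings say. Correct sideways first, then go down.

Emit:
{"method": "move_arm", "body": {"plan": [{"grip": 1, "slide": [0, 0.008, 0.007], "dr": [-0.01, -0.005, 0.004]}, {"grip": 1, "slide": [0, 0.004, 0.004], "dr": [-0.005, -0.003, 0.003]}, {"grip": 1, "slide": [0, 0.0, 0.0], "dr": [0, 0, 0]}]}}

```text
time: 4.42
ee_pos: [543.4, 71.6, 207.1]
eef_rot: [-0.566, 0.36, 0.29, 0.683]
wrist_force: [0.2, -0.3, 0.2]
width: 88.0
```

```bash
python3 - <<'E'
from h import *
rel()
plan(D-F[:,2]*8,[YAW,np.radians(35),-1.4],3,3)
E
```

```text
t 4.4167 TCP rel dial u,v,n [-0.9 -2.6 25.2] par [-0.021  0.609 -1.395] q6 -1.091 Fuvn [ 0.3 -0.3  0.1] T [ 0.07  0.13 -0.01] w 88.0
t 4.4167 p [543.4  71.6 207.1] par [-0.021  0.609 -1.395] q [ 0.14 -0.3   2.33 -0.19  0.51 -1.09] F [ 0.2 -0.3  0.2] w 88.0
{"slide": [0.0111, -0.0001, 0.001], "dr": [-0.004, -0.002, -0.0]}
{"slide": [0.0111, -0.0001, 0.0009], "dr": [-0.004, -0.002, -0.0]}
{"slide": [0.0111, -0.0001, 0.0009], "dr": [-0.004, -0.002, -0.0]}
```

Emit:
{"method": "move_arm", "body": {"plan": [{"grip": 1, "slide": [0.011, 0, 0.001], "dr": [-0.004, -0.002, 0]}, {"grip": 1, "slide": [0.011, 0, 0.001], "dr": [-0.004, -0.002, 0]}, {"grip": 1, "slide": [0.009, 0, 0.001], "dr": [-0.004, -0.002, 0]}, {"grip": 1, "slide": [0, 0, 0], "dr": [0, 0, 0]}]}}

```text
time: 4.75
ee_pos: [563.2, 75.5, 186.1]
eef_rot: [-0.57, 0.353, 0.293, 0.682]
wrist_force: [-0.1, 0.3, 0.1]
width: 88.1
```

```bash
python3 -c "
from h import *
rel()"
```

```text
t 4.75 TCP rel dial u,v,n [ 3.2  1.5 -3.4] par [-0.007  0.618 -1.397] q6 -1.092 Fuvn [0.  0.3 0.1] T [ 0.01  0.1  -0.04] w 88.1
```

Emit:
{"method": "move_arm", "body": {"plan": [{"grip": 1, "slide": [0.004, 0.003, -0.001], "dr": [0, 0, 0.007]}, {"grip": 1, "slide": [0, 0, 0], "dr": [0, 0, 0]}, {"grip": -0.2, "slide": [0, 0, 0], "dr": [0, 0, 0]}, {"grip": -0.2, "slide": [0, 0, 0], "dr": [0, 0, 0]}, {"grip": -0.2, "slide": [0, 0, 0], "dr": [0, 0, 0]}, {"grip": -0.2, "slide": [0, 0, 0], "dr": [0, 0, 0]}], "force": 25}}

```text
time: 5.25
ee_pos: [563.0, 75.5, 182.7]
eef_rot: [-0.569, 0.355, 0.295, 0.681]
wrist_force: [-0.2, 0.9, -0.3]
width: 63.6
```

```bash
python3 -c "
from h import *
rel()"
```

```text
t 5.25 TCP rel dial u,v,n [ 1.1  1.6 -6.1] par [-0.004  0.612 -1.395] q6 -1.101 Fuvn [-0.4  0.9 -0.1] T [ 0.07  0.13 -0.02] w 63.6
```

Emit:
{"method": "move_arm", "body": {"plan": [{"grip": -0.3, "slide": [0.001, 0.001, 0], "dr": [0, 0, 0]}, {"grip": -0.3, "slide": [0, 0, 0], "dr": [0, 0, 0]}, {"grip": -0.3, "slide": [0, 0, 0], "dr": [0, 0, 0]}, {"grip": -0.3, "slide": [0, 0, 0], "dr": [0, 0, 0]}, {"grip": -0.3, "slide": [0, 0, 0], "dr": [0, 0, 0]}, {"grip": -0.3, "slide": [0, 0, 0], "dr": [0, 0, 0]}], "force": 25}}

```text
time: 5.75
ee_pos: [562.4, 73.9, 181.5]
eef_rot: [-0.57, 0.355, 0.294, 0.68]
wrist_force: [0.4, -0.2, -0.8]
width: 44.7
```

```bash
python3 -c "
from h import *
rel()"
```

```text
t 5.75 TCP rel dial u,v,n [ 0.  -0.  -6.7] par [-0.009  0.612 -1.401] q6 -1.099 Fuvn [-0.1 -0.2 -0.9] T [0.06 0.09 0.08] w 44.7
```

Gripped at 44.7 mm, centred. Turning clockwise (+x).

Emit:
{"method": "move_arm", "body": {"plan": [{"grip": -0.3, "slide": [0, 0, 0], "dr": [0.12, 0, 0]}, {"grip": -0.3, "slide": [0, 0, 0], "dr": [0.12, 0, 0]}, {"grip": -0.3, "slide": [0, 0, 0], "dr": [0.12, 0, 0]}, {"grip": -0.3, "slide": [0, 0, 0], "dr": [0.12, 0, 0]}, {"grip": -0.3, "slide": [0, 0, 0], "dr": [0.12, 0, 0]}, {"grip": -0.3, "slide": [0, 0, 0], "dr": [0.12, 0, 0]}], "force": 25}}

```text
time: 6.25
ee_pos: [562.1, 73.2, 181.3]
eef_rot: [-0.284, 0.439, 0.144, 0.84]
wrist_force: [-1.8, -1.0, 1.2]
width: 44.6
```

```bash
python3 -c "
from h import *
rel(); plan(D-F[:,2]*6.7,[YAW,np.radians(35),-0.5],1)"
```

```text
t 6.25 TCP rel dial u,v,n [-0.4 -0.7 -6.7] par [-0.012  0.611 -0.657] q6 -0.351 Fuvn [-0.8 -1.   2.1] T [-0.07  0.02  0.02] w 44.6
t 6.25 p [562.1  73.2 181.3] par [-0.012  0.611 -0.657] q [ 0.14 -0.22  2.33 -0.2   0.43 -0.35] F [-1.8 -1.   1.2] w 44.6
{"slide": [0.0, 0.0003, 0.0008], "dr": [0.158, 0.0, -0.001]}
```

Emit:
{"method": "move_arm", "body": {"plan": [{"grip": -0.3, "slide": [0, 0, 0.0005], "dr": [0.12, 0, 0]}, {"grip": -0.3, "slide": [0, 0, 0], "dr": [0.12, 0, 0]}, {"grip": -0.3, "slide": [0, 0, 0], "dr": [0.12, 0, 0]}, {"grip": -0.3, "slide": [0, 0, 0], "dr": [0.12, 0, 0]}, {"grip": -0.3, "slide": [0, 0, 0], "dr": [0.12, 0, 0]}, {"grip": -0.3, "slide": [0, 0, 0], "dr": [0.12, 0, 0]}, {"grip": -0.3, "slide": [0, 0, 0], "dr": [0.12, 0, 0]}, {"grip": -0.3, "slide": [0, 0, 0], "dr": [0.12, 0, 0]}], "force": 25}}

```text
time: 6.92
ee_pos: [561.2, 72.9, 180.7]
eef_rot: [0.154, 0.455, -0.085, 0.873]
wrist_force: [-1.3, 0.5, -0.3]
width: 44.0
```

```bash
python3 -c "
from h import *
rel(); plan(D-F[:,2]*6.7,[YAW,np.radians(35),1.1],1)"
```

```text
t 6.9167 TCP rel dial u,v,n [-1.5 -1.1 -6.7] par [-0.015  0.609  0.341] q6 0.653 Fuvn [-1.3  0.5  0.5] T [-0.28 -0.04  0.04] w 44.0
t 6.9167 p [561.2  72.9 180.7] par [-0.015  0.609  0.341] q [ 0.14 -0.22  2.33 -0.21  0.44  0.65] F [-1.3  0.5 -0.3] w 44.0
{"slide": [0.0, 0.0015, 0.001], "dr": [0.758, -0.001, 0.002]}
```

Emit:
{"method": "move_arm", "body": {"plan": [{"grip": -0.3, "slide": [0, 0.001, 0.001], "dr": [0.12, 0, 0]}, {"grip": -0.3, "slide": [0, 0.0005, 0], "dr": [0.12, 0, 0]}, {"grip": -0.3, "slide": [0, 0, 0], "dr": [0.12, 0, 0]}, {"grip": -0.3, "slide": [0, 0, 0], "dr": [0.12, 0, 0]}, {"grip": -0.3, "slide": [0, 0, 0], "dr": [0.12, 0, 0]}], "force": 25}}

```text
time: 7.33
ee_pos: [560.7, 73.2, 180.4]
eef_rot: [0.414, 0.408, -0.222, 0.783]
wrist_force: [-0.3, 0.8, 0.9]
width: 44.1
```

```bash
python3 -c "
from h import *
rel(); plan(D-F[:,2]*6.7,[YAW,np.radians(35),1.14],1)"
```

```text
t 7.3333 TCP rel dial u,v,n [-2.1 -0.8 -6.7] par [-0.018  0.606  0.962] q6 1.284 Fuvn [0.2 0.8 0.9] T [-0.36  0.09  0.01] w 44.1
t 7.3333 p [560.7  73.2 180.4] par [-0.018  0.606  0.962] q [ 0.14 -0.22  2.33 -0.21  0.44  1.28] F [-0.3  0.8  0.9] w 44.1
{"slide": [0.0, 0.0022, 0.0005], "dr": [0.173, 0.0, 0.006]}
```

Close to the stop. Smaller steps, watching the torque about the axis.

Emit:
{"method": "move_arm", "body": {"plan": [{"grip": -0.3, "slide": [0, 0.001, 0], "dr": [0.06, 0, 0.003]}, {"grip": -0.3, "slide": [0, 0.0005, 0], "dr": [0.06, 0, 0.003]}, {"grip": -0.3, "slide": [0, 0, 0], "dr": [0.05, 0, 0]}, {"grip": -0.3, "slide": [0, 0, 0], "dr": [0.04, 0, 0]}], "force": 25}}

```text
time: 7.67
ee_pos: [560.1, 73.3, 179.7]
eef_rot: [0.498, 0.38, -0.265, 0.733]
wrist_force: [-1.2, -0.8, -1.9]
width: 44.1
```

```bash
python3 -c "
from h import *
rel()"
```

```text
t 7.6667 TCP rel dial u,v,n [-3.  -0.7 -6.9] par [-0.017  0.607  1.184] q6 1.504 Fuvn [-2.  -0.9 -0.9] T [-0.27  0.51  0.8 ] w 44.1
```

The axis torque of 0.8 N m is well above the detent's 0.12, so the dial is at the stop. The turn came to 2.585 rad against 2.54 expected. I'll hold, then release so it settles in click 0, recentre and regrip.

Emit:
{"method": "move_arm", "body": {"plan": [{"grip": -0.3, "slide": [0, 0, 0], "dr": [0.0, 0, 0]}, {"grip": -0.3, "slide": [0, 0, 0], "dr": [0.01, 0, 0]}, {"grip": -0.3, "slide": [0, 0, 0], "dr": [0, 0, 0]}, {"grip": -0.3, "slide": [0, 0, 0], "dr": [0, 0, 0]}, {"grip": 0.3, "slide": [0, 0, 0], "dr": [0, 0, 0]}, {"grip": 0.3, "slide": [0, 0, 0], "dr": [0, 0, 0]}, {"grip": 0.3, "slide": [0, 0, 0], "dr": [0, 0, 0]}, {"grip": 0.3, "slide": [0, 0, 0], "dr": [0, 0, 0]}], "force": 25}}

```text
time: 8.33
ee_pos: [560.2, 73.7, 179.8]
eef_rot: [0.5, 0.379, -0.266, 0.731]
wrist_force: [0.8, -0.5, -0.4]
width: 57.3
```

```bash
python3 -c "
from h import *
rel(); plan(D-F[:,2]*6.7,[YAW,np.radians(35),1.14],1)"
```

```text
t 8.3333 TCP rel dial u,v,n [-2.8 -0.3 -6.8] par [-0.016  0.607  1.191] q6 1.512 Fuvn [ 0.5 -0.5 -0.8] T [-0.05  0.26  0.  ] w 57.3
t 8.3333 p [560.2  73.7 179.8] par [-0.016  0.607  1.191] q [ 0.14 -0.22  2.33 -0.21  0.44  1.51] F [ 0.8 -0.5 -0.4] w 57.3
{"slide": [-0.0001, 0.0027, 0.0007], "dr": [-0.054, 0.0, 0.004]}
```

Emit:
{"method": "move_arm", "body": {"plan": [{"grip": 0.3, "slide": [0, 0.003, 0.0005], "dr": [0, 0, 0.004]}, {"grip": 0.3, "slide": [0, 0, 0], "dr": [0, 0, 0]}, {"grip": -0.3, "slide": [0, 0, 0], "dr": [0, 0, 0]}, {"grip": -0.3, "slide": [0, 0, 0], "dr": [0, 0, 0]}, {"grip": -0.3, "slide": [0, 0, 0], "dr": [0, 0, 0]}, {"grip": -0.3, "slide": [0, 0, 0], "dr": [0, 0, 0]}, {"grip": -0.3, "slide": [0, 0, 0], "dr": [0, 0, 0]}], "force": 25}}

```text
time: 8.92
ee_pos: [563.0, 74.7, 181.9]
eef_rot: [0.502, 0.378, -0.264, 0.731]
wrist_force: [1.2, 0.6, -0.5]
width: 44.7
```

```bash
python3 -c "
from h import *
rel()"
```

```text
t 8.9167 TCP rel dial u,v,n [ 0.7  0.8 -6.7] par [-0.012  0.612  1.197] q6 1.511 Fuvn [ 0.7  0.6 -1.1] T [-0.04  0.24 -0.09] w 44.7
```

Now turn back 1.257 rad, from par 1.197 to about −0.06.

Emit:
{"method": "move_arm", "body": {"plan": [{"grip": -0.3, "slide": [0, 0, 0], "dr": [-0.12, 0, 0]}, {"grip": -0.3, "slide": [0, 0, 0], "dr": [-0.12, 0, 0]}, {"grip": -0.3, "slide": [0, 0, 0], "dr": [-0.12, 0, 0]}, {"grip": -0.3, "slide": [0, 0, 0], "dr": [-0.12, 0, 0]}, {"grip": -0.3, "slide": [0, 0, 0], "dr": [-0.12, 0, 0]}, {"grip": -0.3, "slide": [0, 0, 0], "dr": [-0.12, 0, 0]}, {"grip": -0.3, "slide": [0, 0, 0], "dr": [-0.12, 0, 0]}, {"grip": -0.3, "slide": [0, 0, 0], "dr": [-0.12, 0, 0]}], "force": 25}}

```text
time: 9.58
ee_pos: [561.8, 76.1, 181.1]
eef_rot: [0.092, 0.46, -0.051, 0.882]
wrist_force: [-1.0, 1.2, 1.6]
width: 44.3
```

```bash
python3 -c "
from h import *
rel(); plan(D-F[:,2]*6.7,[YAW,np.radians(35),-0.06],1)"
```

```text
t 9.5833 TCP rel dial u,v,n [-0.8  2.1 -6.7] par [-0.008  0.609  0.204] q6 0.513 Fuvn [0.1 1.2 1.9] T [ 0.13  0.37 -0.09] w 44.3
t 9.5833 p [561.8  76.1 181.1] par [-0.008  0.609  0.204] q [ 0.14 -0.22  2.33 -0.2   0.44  0.51] F [-1.   1.2  1.6] w 44.3
{"slide": [0.0, -0.0019, 0.0012], "dr": [-0.26, -0.002, -0.003]}
```

Emit:
{"method": "move_arm", "body": {"plan": [{"grip": -0.3, "slide": [0, -0.001, 0.001], "dr": [-0.1, 0, 0]}, {"grip": -0.3, "slide": [0, -0.001, 0], "dr": [-0.1, 0, 0]}, {"grip": -0.3, "slide": [0, 0, 0], "dr": [-0.05, 0, 0]}, {"grip": -0.3, "slide": [0, 0, 0], "dr": [0, 0, 0]}], "force": 25}}

```text
time: 9.92
ee_pos: [561.3, 76.2, 180.8]
eef_rot: [-0.025, 0.463, 0.012, 0.886]
wrist_force: [0.3, -1.5, -0.2]
width: 44.6
```

```bash
python3 -c "
from h import *
rel(); plan(D-F[:,2]*6.7,[YAW,np.radians(35),-0.06],1)"
```

```text
t 9.9167 TCP rel dial u,v,n [-1.4  2.2 -6.7] par [-0.002  0.608 -0.057] q6 0.233 Fuvn [ 0.1 -1.5 -0.4] T [-0.32  0.11  0.03] w 44.6
t 9.9167 p [561.3  76.2 180.8] par [-0.002  0.608 -0.057] q [ 0.14 -0.22  2.33 -0.19  0.44  0.23] F [ 0.3 -1.5 -0.2] w 44.6
{"slide": [0.0, -0.0023, 0.0012], "dr": [0.006, -0.002, -0.006]}
```

Emit:
{"method": "move_arm", "body": {"plan": [{"grip": 1, "slide": [0, 0, 0], "dr": [0, 0, 0]}, {"grip": 1, "slide": [0, 0, 0], "dr": [0, 0, 0]}, {"grip": 1, "slide": [0, 0, 0], "dr": [0, 0, 0]}, {"grip": 1, "slide": [-0.02, 0, 0], "dr": [0, 0, 0]}, {"grip": 1, "slide": [-0.035, 0, 0], "dr": [0, 0, 0]}, {"grip": 1, "slide": [-0.035, 0, 0], "dr": [0, 0, 0]}, {"grip": 1, "slide": [-0.035, -0.015, -0.03], "dr": [0, 0, 0]}, {"grip": -1, "slide": [0, -0.03, -0.02], "dr": [0, 0, 0]}], "force": 25}}

```text
time: 10.58
ee_pos: [457.4, 34.3, 259.0]
eef_rot: [-0.023, 0.464, 0.013, 0.886]
wrist_force: [0.9, 0.4, -0.0]
width: 83.4
```

Emit:
{"method": "move_arm", "body": {"plan": [{"grip": -1, "slide": [0, -0.035, 0], "dr": [0, 0, 0]}, {"grip": -1, "slide": [0, 0, 0], "dr": [0, 0, 0]}], "force": 25}}

```text
time: 10.75
ee_pos: [456.4, -2.6, 260.9]
eef_rot: [-0.023, 0.462, 0.011, 0.887]
wrist_force: [-0.4, -0.5, 1.4]
width: 70.2
```

```bash
cat >> h.py <<'E'
def unwarp(out):
    ims=[]
    for n in ['side','top']:
        im=cams.get_image(n); u=np.arange(-45,45,.25); v=np.arange(45,-105,-.4)
        ug=np.linspace(45,-45,240); vg=np.linspace(40,-110,400)
        U,V=np.meshgrid(ug,vg,indexing='ij')
        q=proj(n,((D+F[:,2]*13.5)+U[...,None]*F[:,0]+V[...,None]*F[:,1]).reshape(-1,3)).reshape(*U.shape,2).astype(np.float32)
        ims.append(cv2.resize(cv2.remap(im,q[...,0],q[...,1],cv2.INTER_CUBIC),(500,300)))
    cv2.imwrite(out,np.vstack(ims))
E
python3 -c "
from h import *
rel(); unwarp('pics/e1.png')"
```

```text
t 10.75 TCP rel dial u,v,n [-40.6 -77.9 118.6] par [-0.002  0.611 -0.053] q6 -0.202 Fuvn [ 0.4 -0.5  1.4] T [-0.02  0.13  0.03] w 70.2
```

View pics/e1.png

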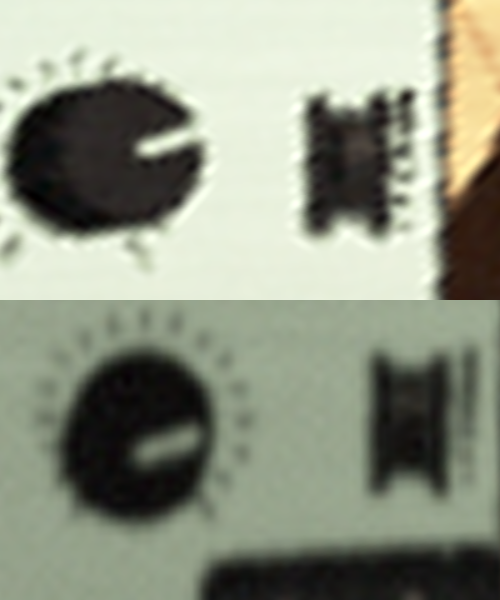

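Side view: the pointer runs from (140,152) to (200,132), about 72° clockwise of straight up the slope. That is exactly the 4th click. Next I locate the wheel and approach it with closed fingers.

```bash
python3 - <<'E'
from h import *
def pix(n,c,r):
    P=D+F@[45-r*.3,40-c*.3,13.5]; return proj(n,P)[0]
X,e=tri('side',pix('side',348,165),'top',pix('top',409,125)); print('cheek mid rel crest u,v,n',F.T@(X-W),e)
print('W',W)
for n,h in (('side',(348,165)),('top',(409,125))):
    print(n,'on plane',(F.T@(onplane(n,pix(n,*h),W-F[:,2]*4,F[:,2])-W)).round(1))
plan(W+F@[-12,0,25],[YAW,np.radians(35),0],5)
E
```

```text
cheek mid rel crest u,v,n [-1.833496    0.8196899  -4.22749644] 0.8934011744630193
W [561.82249017  -9.04890873 180.85635967]
side on plane [-1.5  1.3 -4. ]
top on plane [-2.1  0.6 -4. ]
t 10.85 p [455.9   0.9 259.2] par [ 0.004  0.607 -0.048] q [-0.09 -0.6   2.41  0.08  0.73 -0.19] F [-0.6  0.3 -0.1] w 62.1
{"slide": [0.02, -0.0023, 0.0059], "dr": [0.012, -0.001, -0.002]}
{"slide": [0.02, -0.0022, 0.0059], "dr": [0.012, -0.001, -0.002]}
{"slide": [0.02, -0.0021, 0.006], "dr": [0.012, -0.001, -0.002]}
{"slide": [0.02, -0.0019, 0.006], "dr": [0.012, -0.001, -0.002]}
{"slide": [0.02, -0.0018, 0.006], "dr": [0.012, -0.001, -0.002]}
```

Emit:
{"method": "move_arm", "body": {"plan": [{"grip": -1, "slide": [0.02, -0.002, 0.006], "dr": [0.012, -0.001, -0.002]}, {"grip": -1, "slide": [0.02, -0.002, 0.006], "dr": [0.012, -0.001, -0.002]}, {"grip": -1, "slide": [0.02, -0.002, 0.006], "dr": [0.012, -0.001, -0.002]}, {"grip": -1, "slide": [0.02, -0.002, 0.006], "dr": [0.012, -0.001, -0.002]}, {"grip": -1, "slide": [0.018, -0.002, 0.004], "dr": [0.01, 0, 0]}, {"grip": -1, "slide": [0, 0, 0], "dr": [0, 0, 0]}], "force": 25}}

```text
time: 11.35
ee_pos: [540.7, -0.7, 194.1]
eef_rot: [0.003, 0.46, -0.001, 0.888]
wrist_force: [0.1, 0.3, -0.3]
width: 21.9
```

```bash
cat >> h.py <<'E'
def relw():
    o,a=params(); e=F.T@(o['ee_pos']-W); print('t',o['time'],'TCP rel crest u,v,n',e.round(1),'par',a.round(3),'Fuvn',(F.T@o['wrist_force']).round(1),'w',round(o['width'],1))
E
python3 -c "
from h import *
relw(); plan(W+F@[-14,0,3],[YAW,np.radians(35),0],2)"
```

```text
t 11.35 TCP rel crest u,v,n [-9.8  8.1 23. ] par [0.001 0.615 0.008] Fuvn [-0.1  0.3 -0.3] w 21.9
t 11.35 p [540.7  -0.7 194.1] par [0.001 0.615 0.008] q [-0.08 -0.31  2.37  0.1   0.47 -0.14] F [ 0.1  0.3 -0.3] w 21.9
{"slide": [0.01, -0.0041, -0.0022], "dr": [0.002, 0.002, -0.004]}
{"slide": [0.01, -0.0041, -0.0021], "dr": [0.002, 0.002, -0.004]}
```

Emit:
{"method": "move_arm", "body": {"plan": [{"grip": -1, "slide": [0.005, -0.004, -0.002], "dr": [0, 0.003, -0.008]}, {"grip": -1, "slide": [0.005, -0.004, -0.002], "dr": [0, 0.002, -0.006]}, {"grip": -1, "slide": [0.004, -0.001, 0], "dr": [0, 0, 0]}, {"grip": -1, "slide": [0, 0, 0], "dr": [0, 0, 0]}, {"grip": -1, "slide": [0, 0, 0], "dr": [0, 0, 0]}], "force": 25}}

```text
time: 11.77
ee_pos: [544.8, -5.0, 177.7]
eef_rot: [-0.002, 0.465, -0.004, 0.886]
wrist_force: [-0.7, -0.7, 0.0]
width: 0.3
```

```bash
python3 -c "
from h import *
relw(); plan(W+F@[-14,0,3],[YAW,np.radians(35),0],1)"
```

```text
t 11.7667 TCP rel crest u,v,n [-15.8   3.8   7.2] par [-0.016  0.604 -0.012] Fuvn [-0.6 -0.7  0.5] w 0.3
t 11.7667 p [544.8  -5.  177.7] par [-0.016  0.604 -0.012] q [-0.08 -0.27  2.37  0.08  0.44 -0.13] F [-0.7 -0.7  0. ] w 0.3
{"slide": [0.0042, -0.0039, 0.0018], "dr": [0.01, -0.006, 0.002]}
```

Emit:
{"method": "move_arm", "body": {"plan": [{"grip": -1, "slide": [0.003, -0.003, 0.002], "dr": [0.01, -0.006, 0.002]}, {"grip": -1, "slide": [0.002, 0, 0], "dr": [0, 0, 0]}, {"grip": -1, "slide": [0.001, 0, 0], "dr": [0, 0, 0]}]}}

```text
time: 12.02
ee_pos: [550.6, -8.4, 175.9]
eef_rot: [0.004, 0.46, -0.006, 0.888]
wrist_force: [0.2, 0.2, 0.2]
width: 0.1
```

```bash
python3 -c "
from h import *
relw()"
```

```text
t 12.0167 TCP rel crest u,v,n [-12.1   0.5   2.4] par [-0.013  0.615  0.002] Fuvn [0.3 0.3 0. ] w 0.1
```

Emit:
{"method": "move_arm", "body": {"plan": [{"grip": -1, "slide": [0.001, 0, 0], "dr": [0, 0, -0.003]}, {"grip": -1, "slide": [0.001, 0, 0], "dr": [0, 0, 0]}]}}

```text
time: 12.18
ee_pos: [552.1, -9.0, 174.9]
eef_rot: [0.003, 0.459, -0.008, 0.888]
wrist_force: [0.1, -0.0, 0.1]
width: 0.5
```

Emit:
{"method": "move_arm", "body": {"plan": [{"grip": -1, "slide": [0.001, 0, 0], "dr": [0, 0, 0]}]}}

```text
time: 12.27
ee_pos: [552.8, -9.2, 174.2]
eef_rot: [0.003, 0.459, -0.008, 0.888]
wrist_force: [-4.0, 0.5, 3.4]
width: 0.2
```

```bash
python3 -c "
from h import *
relw()"
```

```text
t 12.2667 TCP rel crest u,v,n [-11.2  -0.2  -0.2] par [-0.02   0.617 -0.003] Fuvn [-1.3  0.4  5.1] w 0.2
```

Contact at n≈0, pressing at 5 N. Draw it up the slope.

Emit:
{"method": "move_arm", "body": {"plan": [{"grip": -1, "slide": [0.0005, 0, 0.004], "dr": [0, 0, 0]}, {"grip": -1, "slide": [0.0005, 0, 0.004], "dr": [0, 0, 0]}]}}

```text
time: 12.43
ee_pos: [559.4, -9.3, 178.9]
eef_rot: [0.003, 0.459, -0.008, 0.888]
wrist_force: [-7.6, 0.4, 8.0]
width: 0.1
```

```bash
python3 -c "
from h import *
relw()"
```

```text
t 12.4333 TCP rel crest u,v,n [-3.1 -0.3 -0.2] par [-0.02   0.616 -0.003] Fuvn [-1.6  0.3 10.9] w 0.1
```

Force is 11 N normal with 1.6 N drag, so the wheel is rolling. Continue.

Emit:
{"method": "move_arm", "body": {"plan": [{"grip": -1, "slide": [0.0002, 0, 0.005], "dr": [0, 0, 0]}, {"grip": -1, "slide": [0.0002, 0, 0.005], "dr": [0, 0, 0]}, {"grip": -1, "slide": [0.0002, 0, 0.004], "dr": [0, 0, 0]}]}}

```text
time: 12.68
ee_pos: [571.3, -9.5, 187.4]
eef_rot: [0.003, 0.46, -0.008, 0.888]
wrist_force: [-0.4, 0.3, -0.2]
width: 0.1
```

```bash
python3 -c "
from h import *
relw()"
```

```text
t 12.6833 TCP rel crest u,v,n [11.5 -0.3 -0.1] par [-0.02   0.616 -0.003] Fuvn [-0.5  0.3  0.1] w 0.1
```

Contact was lost by the end of the stroke. Lift, go back, and make a second stroke.

Emit:
{"method": "move_arm", "body": {"plan": [{"grip": -1, "slide": [-0.008, 0, 0], "dr": [0, 0, 0]}, {"grip": -1, "slide": [0, 0, -0.012], "dr": [0, 0, -0.005]}, {"grip": -1, "slide": [0, 0, -0.012], "dr": [0, 0, 0]}, {"grip": -1, "slide": [0.003, 0, 0.001], "dr": [0, 0, 0]}, {"grip": -1, "slide": [0.002, 0, 0], "dr": [0, 0, 0]}]}}

```text
time: 13.1
ee_pos: [549.4, -9.1, 176.3]
eef_rot: [0.002, 0.459, -0.01, 0.888]
wrist_force: [0.1, 0.2, -0.1]
width: 0.2
```

```bash
python3 -c "
from h import *
relw();unwarp('pics/e2.png')"
```

```text
t 13.1 TCP rel crest u,v,n [-12.8  -0.2   3.4] par [-0.029  0.617 -0.011] Fuvn [ 0.1  0.2 -0.1] w 0.2
```

View pics/e2.png

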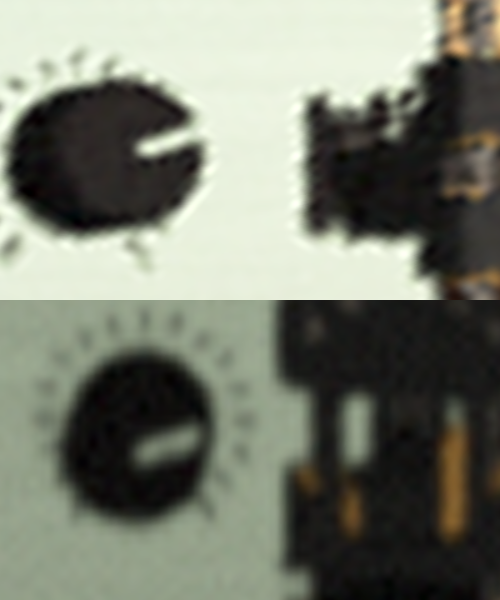

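The dial is unchanged and the fingers are over the lower half of the wheel. Second stroke.

Emit:
{"method": "move_arm", "body": {"plan": [{"grip": -1, "slide": [0.002, 0, 0], "dr": [0, 0, 0]}, {"grip": -1, "slide": [0.0012, 0, 0], "dr": [0, 0, 0]}, {"grip": -1, "slide": [0.001, 0, 0], "dr": [0, 0, 0]}]}}

```text
time: 13.45
ee_pos: [551.7, -9.2, 172.3]
eef_rot: [0.002, 0.46, -0.01, 0.888]
wrist_force: [-19.8, 0.1, 18.1]
width: 0.4
```

```bash
python3 -c "
from h import *
relw()"
```

```text
t 13.45 TCP rel crest u,v,n [-13.2  -0.2  -1.2] par [-0.029  0.615 -0.011] Fuvn [-5.9 -0.1 26.1] w 0.4
```

Emit:
{"method": "move_arm", "body": {"plan": [{"grip": -1, "slide": [0, 0, 0.004], "dr": [0, 0, 0]}, {"grip": -1, "slide": [0.0003, 0, 0.004], "dr": [0, 0, 0]}]}}

```text
time: 13.62
ee_pos: [556.7, -9.2, 176.8]
eef_rot: [0.002, 0.462, -0.01, 0.887]
wrist_force: [-17.9, -0.8, 9.6]
width: 0.0
```

```bash
python3 -c "
from h import *
relw()"
```

```text
t 13.6167 TCP rel crest u,v,n [-6.5 -0.2 -0.3] par [-0.029  0.61  -0.011] Fuvn [-9.1 -1.1 18.1] w 0.0
```

Emit:
{"method": "move_arm", "body": {"plan": [{"grip": -1, "slide": [0.0005, 0, 0.004], "dr": [0, 0, 0]}, {"grip": -1, "slide": [0.0005, 0, 0.003], "dr": [0, 0, 0]}]}}

```text
time: 13.78
ee_pos: [556.8, -9.2, 176.7]
eef_rot: [0.001, 0.469, -0.01, 0.883]
wrist_force: [-27.8, -1.9, 19.9]
width: 0.4
```

```bash
python3 -c "
from h import *
relw()"
```

```text
t 13.7833 TCP rel crest u,v,n [-6.5 -0.2 -0.5] par [-0.028  0.594 -0.012] Fuvn [-11.3  -2.3  32.2] w 0.4
```

The finger is held at u=−6.5 with 11 N of drag, so the wheel is probably at its stop. Lift off and check for the aluminium mark at the crest.

Emit:
{"method": "move_arm", "body": {"plan": [{"grip": -1, "slide": [-0.01, 0, 0], "dr": [0, 0.015, 0]}, {"grip": -1, "slide": [-0.035, 0, 0], "dr": [0, 0, 0]}, {"grip": -1, "slide": [-0.035, 0, 0], "dr": [0, 0, 0]}, {"grip": -1, "slide": [-0.035, 0, -0.03], "dr": [0, 0, 0]}, {"grip": -1, "slide": [-0.01, 0, -0.03], "dr": [0, 0, 0]}, {"grip": -1, "slide": [0, 0, 0], "dr": [0, 0, 0]}, {"grip": -1, "slide": [0, 0, 0], "dr": [0, 0, 0]}]}}

```text
time: 14.37
ee_pos: [441.0, -7.0, 253.1]
eef_rot: [0.001, 0.476, -0.01, 0.879]
wrist_force: [1.2, -0.4, 0.7]
width: 0.3
```

```bash
python3 -c "
from h import *
relw();unwarp('pics/e3.png')"
```

```text
t 14.3667 TCP rel crest u,v,n [-57.6   0.4 128.5] par [-0.03   0.579 -0.014] Fuvn [ 1.4 -0.4 -0.1] w 0.3
```

View pics/e3.png

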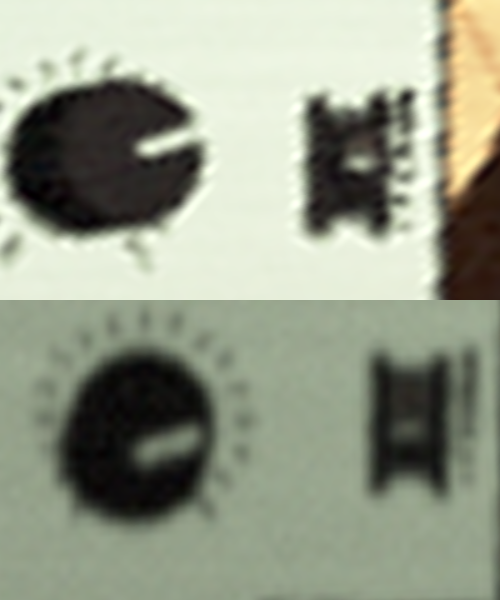

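The mark is now on the wheel, at about (360,158) in the side half and (408,430) in the top half. Measure its position against the crest.

```bash
python3 - <<'E'
from h import *
im=cv2.cvtColor(cv2.imread('pics/e3.png'),cv2.COLOR_BGR2GRAY).astype(float)
def cen(x0,x1,y0,y1):
    s=im[y0:y1,x0:x1]; w=np.clip(s-(s.min()+0.5*(s.max()-s.min())),0,None); Y,X=np.mgrid[y0:y1,x0:x1]; return (X*w).sum()/w.sum(),(Y*w).sum()/w.sum()
a=cen(335,378,140,180);b=cen(392,425,415,445); b=(b[0],b[1]-300); print(a,b)
def pix(n,c): return proj(n,D+F@[45-c[1]*.3,40-c[0]*.3,13.5])[0]
X,e=tri('side',pix('side',a),'top',pix('top',b)); print('mark rel crest',(F.T@(X-W)).round(1),e)
for n,h in (('side',a),('top',b)): print(n,(F.T@(onplane(n,pix(n,h),W,F[:,2])-W)).round(1))
print('cheek mid at -4: u -1.5 (side), -2.1 (top)')
for t in ['jar','mug','mill','scoop','shaker','tin']:
    r=cams.spot_point(t,'top'); print(t,[np.round(x['at'],1).tolist() for x in r[:1]])
E
```

```text
(np.float64(360.37579269626065), np.float64(162.32046796413732)) (np.float64(407.24450951683747), np.float64(128.59498535871154))
mark rel crest [-1.3  1.   1.1] 0.022472276609316343
side [-1.2  0.3 -0. ]
top [-1.7  1.1  0. ]
cheek mid at -4: u -1.5 (side), -2.1 (top)
jar [[124.5, 187.4]]
mug [[186.7, 180.6]]
mill [[313.1, 167.9]]
scoop []
shaker [[204.6, 208.9]]
tin [[398.4, 173.7]]
```

The mark is within 0.5 mm of the wheel's centre in both views, so the wheel is at its stop. Handing in.

```bash
python3 -c "
from workcell import finish_job; print(finish_job())"
```

```text
the job is handed in; nothing more can be done
None
```

The grinder is set up and I handed the job in at about 15 s of the 67 s allowed; the hand-in reports no verdict.

**Grind dial:** I turned it clockwise until the torque about its axis reached about 0.8 N m, far above the 0.12 N m needed to leave a click. I held it there, let it settle in the end click, then turned it back 1.25 rad. In the last pictures the pointer is about 72° clockwise of straight up the slope, which is the fourth click. The turn to the stop measured 2.585 rad against 2.54 expected; I put this down to slip or flex.

**Dose wheel:** I rolled it up in two strokes. The first lost contact before its end. The second ran until the finger was held with about 11 N of drag. The aluminium mark then measured within about 0.5 mm of the wheel's centre in both views, so it is at the upper stop.

**Other things:** the arm ended clear of everything, with wrist force near zero.
- **Jar, mill and shaker:** the network found them in the top view within a pixel of their first places.
- **Tin:** it read about 5 pixels off, though the arm never came near it.
- **Mug:** its first reading was a wrong match, so there is no comparison.
- **Scoop:** the network did not find it in the last check.
- **Spoon rest:** I did not check it again.

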